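Clear, pack, close and slide away an injector box

TASK

The parts box will not close: first take out the wrench socket that was left standing in it and stand it upright in the small tool tray, then turn the injector that lies across the rim and lay it down in the freed lane beside the packed one, below the fill line. Put the lid on so that it sits flush all round, and then slide the closed box along the bench, without lifting or tipping it, until it is wholly on the rubber mat. Set things down rather than dropping them, leave the packed injector in the box, and do not disturb the other things on the bench.

Things in the scene. Friction and masses are not known exactly. Their poses are not given: they have to be found in the camera images.
- parts_box: Loose open steel box, 170 x 216 x 45 mm high (x, y, z), walls and floor 4 mm, 0.45 kg; origin: centre of underside. A rib along y at x = 0 (3 mm thick, top 12 mm above the underside) makes two lanes along y. Fill line painted inside 36 mm above the underside: the lid seats only over contents below it. One lane holds the packed injector, the other the socket; which varies.
- lane_neg (a point): Middle of the floor of the lane on the box's -x side: (-40, 0, 4) mm in the box's frame.
- lane_pos (a point): Middle of the floor of the lane on the box's +x side: (40, 0, 4) mm in the box's frame.
- box_corner0 (a point): Bottom corner of the box at (-85, -108, 0) mm in its frame.
- box_corner1 (a point): Bottom corner of the box at (-85, +108, 0) mm in its frame.
- box_corner2 (a point): Bottom corner of the box at (+85, -108, 0) mm in its frame.
- box_corner3 (a point): Bottom corner of the box at (+85, +108, 0) mm in its frame.
- packed_injector: Steel injector already lying along one lane, to stay there; 150 g, 196 mm long along its y: square body 24 x 24 mm, 80 mm long in the middle, a coaxial shank 14 mm thick, 58 mm long, on each end. Origin mid-length on the axis, 12 mm above the face it lies on; x and z square to body faces.
- injector: Twin of the packed injector, at the start lying across the box on both long rims (axis 52 mm above the bench), on the box's +y half; 150 g, 196 mm long along its y: square body 24 x 24 mm, 80 mm long in the middle, a coaxial shank 14 mm thick, 58 mm long, on each end. Origin mid-length on the axis, 12 mm above the face it lies on; x and z square to body faces.
- socket: Long steel wrench socket, a plain upright cylinder 32 mm in diameter, 82 mm tall, 140 g, left standing on the floor of the box's other lane, near the lane's middle. Origin at the centre of its underside, z along its axis.
- tool_tray: Small square tool tray fixed on the bench behind the box, 90 x 90 mm outside, rim 12 mm high, walls and floor 4 mm. Origin at the centre of its underside, z up. Empty at the start.
- lid: Loose aluminium lid, 200 g: plate 176 x 222 x 3 mm (x, y) over a lip 154 x 200 mm outside, 8 mm deep. Origin: centre of the lip's lower edge (plate 8 to 11 mm above it). Lip enters the box with 4 mm clearance all round; seated, the origin is 37 mm above the box's, axes parallel to the box's (either way round). Starts lip down on the bench, left or right of the box.
- lid_handle (a point): Centre of the lid's black handle bar, 42 mm above the lid's origin: bar 14 mm wide (lid x), 90 mm long (lid y), 14 mm high, on a post at each end, free height under it 24 mm.
- mat: Dark rubber mat with a grey edge, let into the bench flush (nothing to climb), 230 x 280 mm (x, y), fixed, on the side of the box away from the lid. Origin at its centre.
- spray_can: Bystander: upright can, 64 mm in diameter, 170 mm tall; origin under its centre.
- jar: Bystander: upright jar, 68 mm in diameter, 110 mm tall; origin under its centre.
- fuel_filter: Bystander: upright white fuel filter, 72 mm in diameter, 110 mm tall; origin under its centre.
- wrench: Bystander: wrench lying on the bench near the robot, 200 mm long.
- hammer: Bystander: hammer lying on the bench near the robot, 260 mm long.
- screwdriver: Bystander: screwdriver lying at the outer side, 200 mm long.
- gear: Bystander: steel gear lying at the back, 62 mm in diameter, 24 mm high; origin under its centre.

How it is judged:
By the outcome, as a careful person would: the job done as asked, in the order asked, and still so for the second after the job is handed in, with the robot touching nothing.
It also fails if it takes over 72 s, if anything falls off the work surface, if the arm or the gripper's body presses on something with over 40 N, if the wrist force passes 120 N, or if a joint passes its speed limit or range.

ROBOT

A 6-joint arm with a two-finger parallel gripper is mounted at the origin on the work surface. World frame = base frame: x ahead of the robot, y to its left, z up, the work surface at z = 0. Lengths are in m, angles in rad, forces in N, time in s.
With the tool pointing down it reaches from about 0.35 to 0.95 m from the base axis. Payload 17.4 kg.
Tool frame: the origin (TCP) lies at the very end of the fingers, on their centre line; the grasp point (between the pads) lies 19 mm behind it; z points along the fingers, y is the line along which they close (so a half turn about z gives the same grasp; the last joint's range is limited). The gripper opens to 93 mm and grips with 3 to 60 N. Pads are 15 mm wide; open, the fingers measure 128 mm over their backs; the gripper's body (75 mm by 188 mm) begins 65 mm behind the grasp point.
Start: joints at [-1.341, 0.116, 1.442, -0, 1.584, -0.038], TCP at [0.179, -0.651, 0.219] pointing down, gripper open.
Joint ranges: [-2.83, 2.83], [-0.83, 2.19], [0.07, 2.5], [-1.14, 4.28], [0.01, 3], [-2.97, 2.97]. Speed limits (rad/s): [1.89, 1.89, 2.22, 3.14, 3.14, 3.14].

INTERFACE

Orientations are given as a unit quaternion [x, y, z, w].
In Python, from rig import ctrl gives the robot as it stands.
- The arm moves only by the tool servo_tool, never from a script. Its argument "moves" is a list of rows, each a list of 3 entries, a list of its own where there are three numbers: the shift along the world's x, y, z in m, then the turn, a rotation vector about the world's x, y, z in degrees, then the closure, from 0 (fully open) to 1 (shut). A call has 1 to 20 rows; each row is the pose to reach, as a shift and turn from the pose commanded when the call began; what a row does not reach only later rows make up. A row lasts 1/12 s, in which the tool goes at most 41.7 mm and 7.16 degrees, less where a joint would pass 70% of its speed; a pose out of reach is approached as far as the arm can. A call with a gripper value outside its range is refused whole. The fingers move at their own pace and stop on an object; "squeeze" is the grip in N (left out, the last holds). Time passes only in rows, so rows that repeat a pose let the fingers close. It gives the time, the measured TCP pose, the force, the opening and the grip force at its end, in the units of the state.
- ctrl.get_obs(): the state, without advancing time (a new reading comes with each control period).
- ctrl.get_image(name): name is "side" or "top" or "wrist"; returns a dict with "frame" (420x560x3 uint8, red, green, blue), "mtx" (3x3 intrinsics, pixels), "k1" (the pictures are not rectified: a ray, as slopes to the right and down, at radius r is drawn at 1 + k1 r^2 times it, then the intrinsics apply), "extrinsics" (4x4, takes a point from camera to world coordinates). Camera axes: x right, y up, looking along -z (the intrinsics and any distortion apply to the point x, -y, -z); pixel columns grow to the right and rows downward; lengths in m; the calibration is good to about 2 mm. A picture is of the moment at which its call begins. There is no depth.
- ctrl.finish_job(): hands the job in; it is judged then, once.
The state is a dict: "time_s": time; "joints": joint angles; "joint_velocities": joint speeds; "tau": joint torques, N m; "tcp_pos": TCP position; "eef_rot": TCP orientation; "wrist_force": force on the tool from outside, world axes, zero at the start; "moment": the same for the moment, N m; "gripper_width": opening from 0.0 (shut) to 1.0 (fully open); "grip_force": force on a finger pad.
Only numpy, scipy, OpenCV 4.12 (cv2) and the standard library are available. Lean on these libraries where they do the work, as an engineer would, in place of code of your own. Each camera call takes 0.05 s, during which the arm holds its last target. There are 200 camera calls.

## Working session

There is one attempt and no reset: what is moved stays moved. The work goes in short steps, Python scripts to look and compute and a tool call to move; the robot and the scene stay as the last step left them, time stands still between calls to the robot, and variables do not carry over. Pictures are saved under pics/ and viewed, at most 10 in all, crops included, and the job is handed in when it is done.

Besides the shell and the picture viewer there is one more tool, called after ">>>" as name(argument=value, ...), one argument or row to a line, values as JSON. servo_tool: Moves the arm, as the interface text tells. Its arguments: {"type":"object","properties":{"moves":{"type":"array"},"squeeze":{"type":"number"}},"required":["moves"]}

```bash
ls; mkdir -p pics; cat > h.py <<'E'
import numpy as np, cv2
from rig import ctrl
def shot(name, out=None):
    d=ctrl.get_image(name)
    np.savez(f'/tmp/{name}.npz',**{k:np.array(v) for k,v in d.items()})
    if out: cv2.imwrite(out,d['frame'][:,:,::-1])
    return d
def load(name): return dict(np.load(f'/tmp/{name}.npz'))
def px2w(d,uv,z):
    """pixels -> world points on plane z"""
    uv=np.atleast_2d(np.array(uv,float)); K=d['mtx']; T=d['extrinsics']
    k=float(d['k1']); q=(uv-[K[0,2],K[1,2]])/[K[0,0],K[1,1]]
    s=cv2.undistortPoints(uv[:,None],K,np.array([k,0,0,0,0.]))[:,0]
    r=np.c_[s[:,0],-s[:,1],-np.ones(len(s))]@T[:3,:3].T
    t=(z-T[2,3])/r[:,2]
    return T[:3,3]+r*t[:,None]
def w2px(d,P):
    P=np.atleast_2d(np.array(P,float)); K=d['mtx']; T=d['extrinsics']
    c=(P-T[:3,3])@T[:3,:3]; s=np.c_[c[:,0]/-c[:,2],-c[:,1]/-c[:,2]]
    s*=1+float(d['k1'])*(s**2).sum(1)[:,None]
    return s*[K[0,0],K[1,1]]+[K[0,2],K[1,2]]
E
python3 - <<'E'
from h import *
np.set_printoptions(precision=3,suppress=True)
a=shot('top'); b=shot('side')
cv2.imwrite('pics/top1.png',cv2.resize(a['frame'][:,:,::-1],(800,600),interpolation=cv2.INTER_CUBIC))
cv2.imwrite('pics/side1.png',cv2.resize(b['frame'][:,:,::-1],(800,600),interpolation=cv2.INTER_CUBIC))
for d in(a,b): print(d['mtx'],d['k1'],d['extrinsics'])
print(ctrl.get_obs())
E
```

```text
pics
[[442.6     0.    285.047]
 [  0.    442.6   208.196]
 [  0.      0.      1.   ]] -0.005857402231270083 [[ 0.009  0.988 -0.157  0.294]
 [-1.     0.01   0.007 -0.093]
 [ 0.008  0.157  0.988  1.431]
 [ 0.     0.     0.     1.   ]]
[[444.074   0.    281.539]
 [  0.    444.074 215.138]
 [  0.      0.      1.   ]] -0.03190048745794501 [[ 0.994  0.082 -0.079  0.425]
 [-0.112  0.583 -0.804 -1.049]
 [-0.02   0.808  0.589  0.735]
 [ 0.     0.     0.     1.   ]]
{'time_s': 0.1, 'joints': array([-1.341,  0.116,  1.442, -0.   ,  1.584, -0.038]), 'joint_velocities': array([-0.001, -0.002, -0.001, -0.001,  0.001,  0.001]), 'tau': array([  0.002, -72.29 , -62.387,   0.078,   0.023,  -0.   ]), 'tcp_pos': array([ 0.179, -0.651,  0.218]), 'eef_rot': array([ 0.991,  0.133, -0.   , -0.001]), 'wrist_force': array([1.062, 0.005, 0.482]), 'moment': array([-0.012,  0.012, -0.065]), 'grip_force': 0.0, 'gripper_width': 0.9988138127069968}
```

View pics/top1.png

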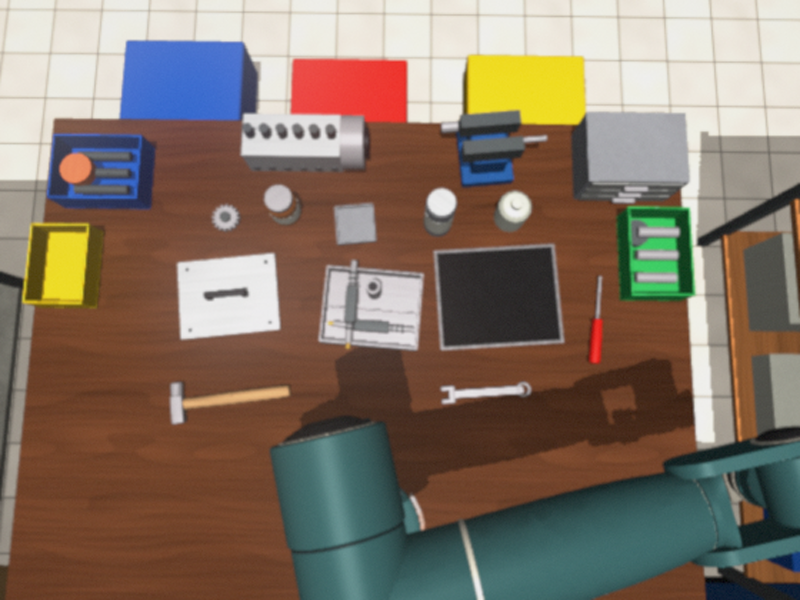

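View pics/side1.png

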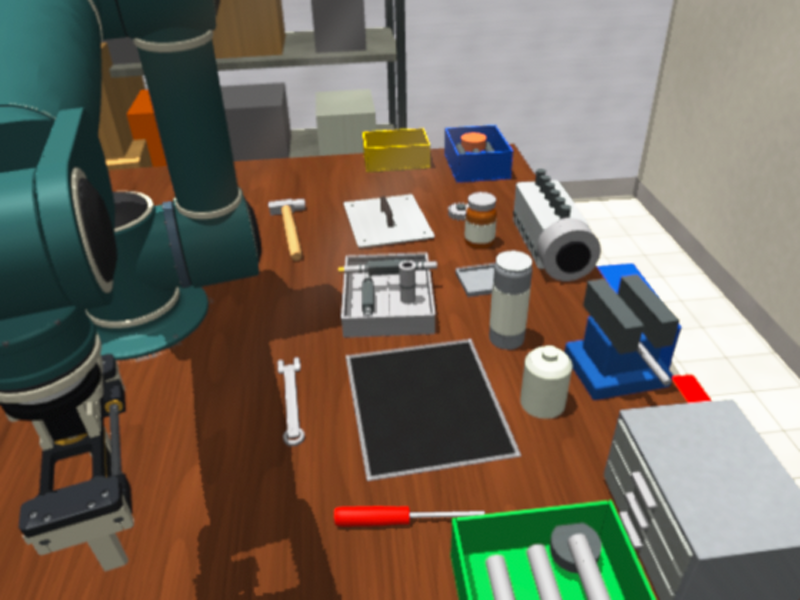

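The top view shows the box around (372,307), with the packed injector in its near (-x) lane at (372,326). The socket stands at (374,287), and the injector lies across at (351,303). The lid is at (228,296), the mat at (499,296) and the tray at (355,223). I'll enlarge these for measuring.

```bash
python3 - <<'E'
from h import *
f=load('top')['frame'][:,:,::-1]
c=f[130:255,115:305]   # x4
cv2.imwrite('pics/topc.png',cv2.resize(c,None,fx=4.2,fy=4.2,interpolation=cv2.INTER_CUBIC))
E
```

```text
(no output)
```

View pics/topc.png

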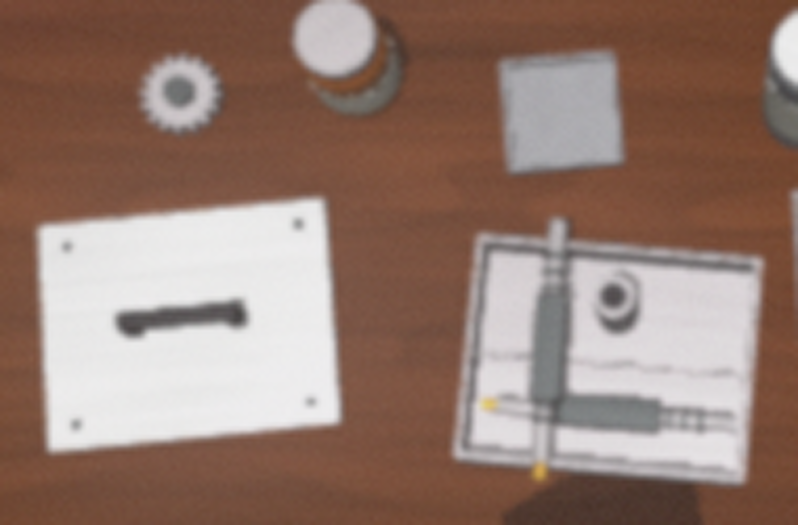

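The crop shows the box rim corners at (477,233), (763,257), (745,483) and (454,460). The lid corners are (37,227), (323,198), (341,423) and (48,452), and the tray corners (499,60), (615,50), (624,162) and (511,172). The socket top is at (615,297), and the injector runs from (559,217) to (539,472). Next I'll turn these into poses.

```bash
python3 - <<'E'
from h import *
np.set_printoptions(precision=4,suppress=True)
d=load('top')
def C(p): return (np.array(p,float)+.5)/4.2-.5+[115,130]
def B(p): return (np.array(p,float)+.5)/(800/560)-.5
def rect(n,px,z):
    P=px2w(d,px,z)[:,:2]; TL,TR,BR,BL=P
    e=(TR-TL)+(BR-BL); g=(BL-TL)+(BR-TR)
    # image right = -y, image down = -x
    ay=np.degrees(np.arctan2(e[0],-e[1])); ax=np.degrees(np.arctan2(-g[1],-g[0]))
    print(n,P.mean(0),'yaw from y edge',ay,'from x edge',ax,'size y',np.linalg.norm(e)/2,'x',np.linalg.norm(g)/2)
rect('box',C([(477,233),(763,257),(745,483),(454,460)]),.045)
rect('lid',C([(37,227),(323,198),(341,423),(48,452)]),.011)
rect('tray',C([(499,60),(615,50),(624,162),(511,172)]),.012)
rect('mat',B([(434,252),(554,245),(564,341),(441,349)]),0)
print('socket',px2w(d,C([615,297]),.086))
print('inj ends',px2w(d,C([(559,217),(540,472)]),.055),px2w(d,C([(553,285),(547,402)]),.064))
print('handle',px2w(d,C([(128,318),(237,311),(182,316)]),.049))
for n,p,z in [('jar',(335,37),.11),('can',(0,0),0)]:
    print(n,px2w(d,C(p),z))
print('can,filter',px2w(d,B([(440,199)]),.17),px2w(d,B([(514,206)]),.11))
print('wrench,hammer,scr',px2w(d,B([(442,395),(530,388),(172,402),(288,392),(600,278)]),.01))
print('rib px/gap', 'lip: rim top inner')
E
```

```text
box [ 0.4928 -0.0227] yaw from y edge -4.118197463488039 from x edge -4.087764517677699 size y 0.21803185829052343 x 0.17287911821284715
lid [0.5202 0.3057] yaw from y edge 6.424838083218045 from x edge 6.689739625143631 size y 0.2235080073495372 x 0.1771041183451026
tray [0.6931 0.0199] yaw from y edge 5.80498496117256 from x edge 6.448434230805139 size y 0.09039343509902735 x 0.09149293328144217
mat [ 0.527  -0.3114] yaw from y edge 4.1580499013764225 from x edge 4.213004117096081 size y 0.2803314606527835 x 0.22487336431740693
socket [[ 0.5315 -0.0278  0.086 ]]
inj ends [[0.598  0.0171 0.055 ]
 [0.4049 0.0268 0.055 ]] [[0.5441 0.0197 0.064 ]
 [0.456  0.0221 0.064 ]]
handle [[0.5182 0.3398 0.049 ]
 [0.5244 0.2582 0.049 ]
 [0.5202 0.2994 0.049 ]]
jar [[0.7198 0.1808 0.11  ]]
can [[0.783  0.4727 0.    ]]
can,filter [[ 0.7021 -0.1672  0.17  ]] [[ 0.7077 -0.3314  0.11  ]]
wrench,hammer,scr [[ 0.3015 -0.1815  0.01  ]
 [ 0.3187 -0.3778  0.01  ]
 [ 0.2806  0.4163  0.01  ]
 [ 0.3049  0.1607  0.01  ]
 [ 0.5701 -0.5441  0.01  ]]
rib px/gap lip: rim top inner
```

Poses are found: box at (.493,-.023) yaw -4°, lid at (.520,.306) yaw +6.5°, tray at (.693,.020), mat at (.527,-.311) yaw +4°, socket at (.5315,-.028). I'll approach above the socket with the fingers closing along x.

>>> servo_tool(
  moves=[
    [[0.353,0.623,-0.02],[0,0,74.7],0],
    [[0.353,0.623,-0.02],[0,0,74.7],0],
    [[0.353,0.623,-0.02],[0,0,74.7],0],
    [[0.353,0.623,-0.02],[0,0,74.7],0],
    [[0.353,0.623,-0.02],[0,0,74.7],0],
    [[0.353,0.623,-0.02],[0,0,74.7],0],
    [[0.353,0.623,-0.02],[0,0,74.7],0],
    [[0.353,0.623,-0.02],[0,0,74.7],0],
    [[0.353,0.623,-0.02],[0,0,74.7],0],
    [[0.353,0.623,-0.02],[0,0,74.7],0],
    [[0.353,0.623,-0.02],[0,0,74.7],0],
    [[0.353,0.623,-0.02],[0,0,74.7],0],
    [[0.353,0.623,-0.02],[0,0,74.7],0],
    [[0.353,0.623,-0.02],[0,0,74.7],0],
    [[0.353,0.623,-0.02],[0,0,74.7],0],
    [[0.353,0.623,-0.02],[0,0,74.7],0],
    [[0.353,0.623,-0.02],[0,0,74.7],0],
    [[0.353,0.623,-0.02],[0,0,74.7],0],
    [[0.353,0.623,-0.02],[0,0,74.7],0],
    [[0.353,0.623,-0.02],[0,0,74.7],0],
  ],
  squeeze=25,
)

```text
time_s: 1.77
tcp_pos: [0.5314, -0.028, 0.1983]
eef_rot: [0.706, 0.708, -0.0, -0.0]
wrist_force: [0.1, -0.8, -0.2]
gripper_width: 1.0
grip_force: 0.0
```

```bash
python3 - <<'E'
from h import *
np.set_printoptions(precision=4,suppress=True)
d=shot('wrist'); cv2.imwrite('pics/w1.png',cv2.resize(d['frame'][:,:,::-1],(800,600),interpolation=cv2.INTER_CUBIC))
o=ctrl.get_obs(); print(o['time_s'],o['tcp_pos'],o['eef_rot'],o['joints'],d['extrinsics'],d['mtx'][0])
P=[[.5315,-.0278,.086],[.501,.0215,.064]]
th=np.radians(-4.1);R=np.array([[np.cos(th),-np.sin(th)],[np.sin(th),np.cos(th)]])
c=[np.r_[[.4928,-.0227]+R@np.array(k),.045] for k in [(.085,.108),(.085,-.108),(-.085,-.108),(-.085,.108)]]
print((w2px(d,P+c)+.5)*800/560-.5)
E
```

```text
1.8167 [ 0.5312 -0.0286  0.1985] [ 0.7069  0.7073 -0.0003 -0.0001] [-0.1017 -0.1924  1.7738 -0.0003  1.5606 -0.1023] [[ 1.     -0.0028 -0.0004  0.532 ]
 [ 0.0028  0.9568  0.2906  0.0522]
 [-0.0004 -0.2906  0.9568  0.3636]
 [ 0.      0.      0.      1.    ]] [298.6474   0.     283.5659]
[[404.4234 298.5125]
 [360.6674 221.2755]
 [481.932  135.6333]
 [449.7026 408.959 ]
 [247.5535 395.3627]
 [237.6276 116.5067]]
```

View pics/w1.png

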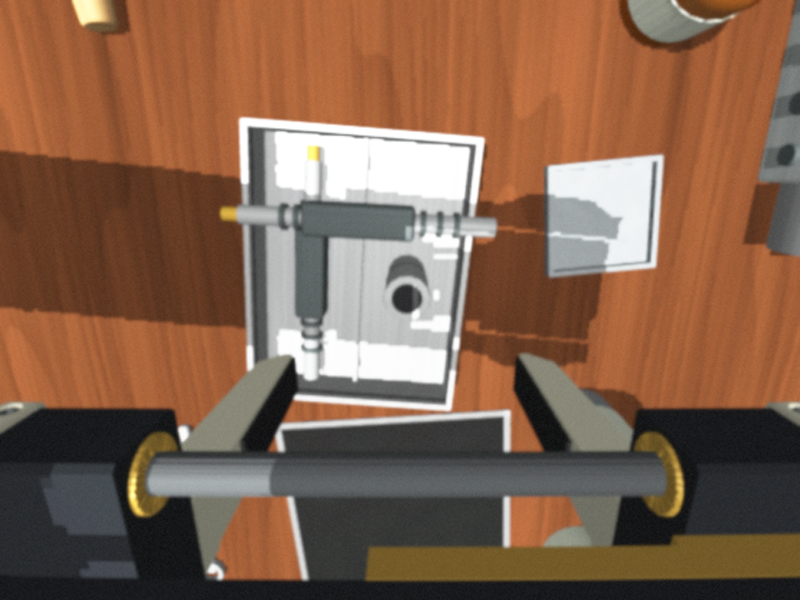

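The wrist view agrees with the map to about 2 mm. The socket top is at (407,293) and the box corners at (240,118), (483,137) and (453,408). Next I lower onto the socket and grip it.

>>> servo_tool(
  moves=[
    [[0.001,0.002,-0.04],[0,0,0],0],
    [[0.001,0.002,-0.08],[0,0,0],0.1],
    [[0.001,0.002,-0.115],[0,0,0],0.2],
    [[0.001,0.002,-0.135],[0,0,0],0.3],
    [[0.001,0.002,-0.147],[0,0,0],0.35],
    [[0.001,0.002,-0.147],[0,0,0],0.5],
    [[0.001,0.002,-0.147],[0,0,0],0.6],
    [[0.001,0.002,-0.147],[0,0,0],0.8],
    [[0.001,0.002,-0.147],[0,0,0],1],
    [[0.001,0.002,-0.147],[0,0,0],1],
    [[0.001,0.002,-0.147],[0,0,0],1],
    [[0.001,0.002,-0.147],[0,0,0],1],
  ],
  squeeze=25,
)

```text
time_s: 2.82
tcp_pos: [0.533, -0.0259, 0.0525]
eef_rot: [0.707, 0.707, 0.0, 0.0]
wrist_force: [-0.8, -0.3, 5.2]
gripper_width: 0.33
grip_force: 25.0
```

>>> servo_tool(
  moves=[
    [[0,0,0.02],[0,0,0],1],
    [[0,0,0.055],[0,0,0],1],
    [[0,0,0.085],[0,0,0],1],
    [[0.03,0.008,0.085],[0,0,0],1],
    [[0.07,0.02,0.085],[0,0,0],1],
    [[0.11,0.032,0.085],[0,0,0],1],
    [[0.145,0.042,0.085],[0,0,0],1],
    [[0.161,0.046,0.08],[0,0,0],1],
    [[0.161,0.046,0.055],[0,0,0],1],
    [[0.161,0.046,0.03],[0,0,0],1],
    [[0.161,0.046,0.015],[0,0,0],1],
    [[0.161,0.046,0.007],[0,0,0],1],
    [[0.161,0.046,0.003],[0,0,0],1],
    [[0.161,0.046,0.001],[0,0,0],1],
    [[0.161,0.046,0],[0,0,0],1],
    [[0.161,0.046,0],[0,0,0],1],
  ],
)

```text
time_s: 4.15
tcp_pos: [0.694, 0.02, 0.0528]
eef_rot: [0.707, 0.707, 0.001, 0.001]
wrist_force: [-0.5, 0.5, -1.4]
gripper_width: 0.335
grip_force: 24.9
```

>>> servo_tool(
  moves=[
    [[0,0,-0.001],[0,0,0],1],
    [[0,0,-0.001],[0,0,0],1],
    [[0,0,-0.001],[0,0,0],0.6],
    [[0,0,-0.001],[0,0,0],0.5],
    [[0,0,-0.001],[0,0,0],0.4],
    [[0,0,-0.001],[0,0,0],0.3],
    [[0,0,-0.001],[0,0,0],0.3],
    [[0,0,0.02],[0,0,0],0.3],
    [[0,0,0.06],[0,0,0],0.3],
    [[0,0,0.1],[0,0,0],0.3],
  ],
)

```text
time_s: 4.98
tcp_pos: [0.6927, 0.0201, 0.1514]
eef_rot: [0.707, 0.707, -0.001, -0.001]
wrist_force: [0.7, 0.1, 0.3]
gripper_width: 0.7
grip_force: 0.0
```

>>> servo_tool(
  moves=[
    [[-0.03,0,0],[0,0,-7],0.3],
    [[-0.07,0,0],[0,0,-14],0.3],
    [[-0.11,0,-0.01],[0,0,-21],0.3],
    [[-0.15,0,-0.02],[0,0,-28],0.3],
    [[-0.18,0.001,-0.03],[0,0,-35],0.3],
    [[-0.195,0.0015,-0.03],[0,0,-42],0.3],
    [[-0.195,0.0015,-0.03],[0,0,-49],0.3],
    [[-0.195,0.0015,-0.03],[0,0,-56],0.3],
    [[-0.195,0.0015,-0.03],[0,0,-63],0.3],
    [[-0.195,0.0015,-0.03],[0,0,-70],0.3],
    [[-0.195,0.0015,-0.03],[0,0,-77],0.3],
    [[-0.195,0.0015,-0.03],[0,0,-84],0.3],
    [[-0.195,0.0015,-0.03],[0,0,-90],0.3],
    [[-0.195,0.0015,-0.03],[0,0,-92.9],0.3],
    [[-0.195,0.0015,-0.03],[0,0,-92.9],0.3],
    [[-0.195,0.0015,-0.06],[0,0,-92.9],0.3],
    [[-0.195,0.0015,-0.09],[0,0,-92.9],0.3],
    [[-0.195,0.0015,-0.105],[0,0,-92.9],0.3],
    [[-0.195,0.0015,-0.108],[0,0,-92.9],0.3],
    [[-0.195,0.0015,-0.108],[0,0,-92.9],0.5],
  ],
)

```text
time_s: 6.65
tcp_pos: [0.4982, 0.0215, 0.0431]
eef_rot: [1.0, -0.024, -0.001, 0.0]
wrist_force: [0.3, -0.3, 0.3]
gripper_width: 0.668
grip_force: 0.0
```

>>> servo_tool(
  moves=[
    [[0,0,0],[0,0,0],0.65],
    [[0,0,0],[0,0,0],0.8],
    [[0,0,0],[0,0,0],1],
    [[0,0,0],[0,0,0],1],
    [[0,0,0],[0,0,0],1],
  ],
  squeeze=40,
)

```text
time_s: 7.07
tcp_pos: [0.4989, 0.0215, 0.0443]
eef_rot: [1.0, -0.025, 0.0, -0.0]
wrist_force: [0.3, 0.2, 0.7]
gripper_width: 0.32
grip_force: 0.0
```

```bash
python3 - <<'E'
from h import *
d=shot('wrist'); cv2.imwrite('pics/w2.png',cv2.resize(d['frame'][:,:,::-1],(800,600),interpolation=cv2.INTER_CUBIC))
o=ctrl.get_obs(); print(o['time_s'],o['tcp_pos'],o['joints'],o['wrist_force'])
E
```

```text
7.1167 [0.49879302 0.02155694 0.04407915] [-7.91601393e-03 -1.69504495e-01  2.01094532e+00  1.60441575e-05
  1.29949854e+00  1.61264751e+00] [ 0.60060518  0.17011373 -0.78395584]
```

View pics/w2.png

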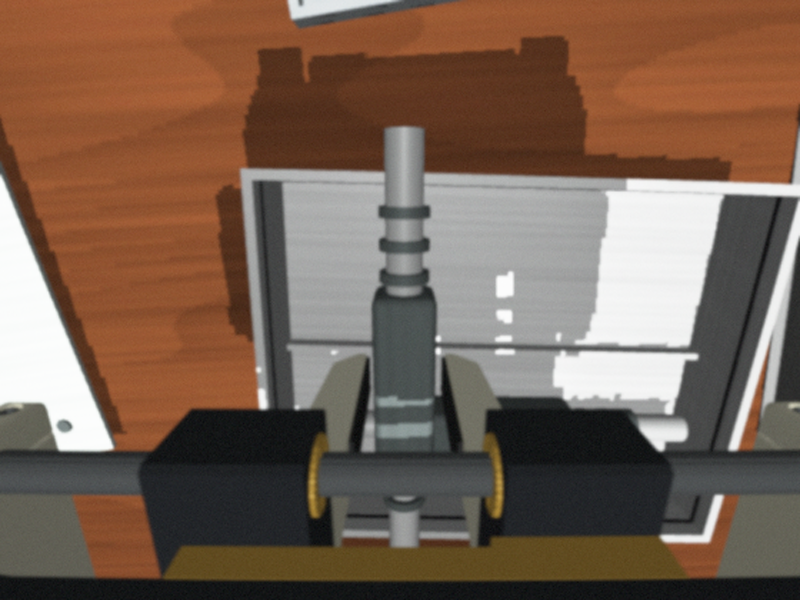

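The injector is centred between the fingers and aligned with them, with its far end at (404,127). The box's far-left rim corner is at (243,171). Next I finish closing and compute the offsets from this view.

>>> servo_tool(
  moves=[
    [[0,0,0],[0,0,0],1],
    [[0,0,0],[0,0,0],1],
    [[0,0,0],[0,0,0],1],
  ],
  squeeze=40,
)

```text
time_s: 7.37
tcp_pos: [0.4988, 0.0215, 0.044]
eef_rot: [1.0, -0.025, 0.0, -0.0]
wrist_force: [-0.4, -0.8, 5.2]
gripper_width: 0.255
grip_force: 40.0
```

```bash
python3 - <<'E'
from h import *
np.set_printoptions(precision=4,suppress=True)
d=load('wrist')
def B(p): return (np.array(p,float)+.5)/(800/560)-.5
print('end top edge',px2w(d,B([(404,127)]),.058))
print('body near top edge',px2w(d,B([(404,292)]),.062))
print('rim corner, far edge, right-near corner, far edge right',px2w(d,B([(243,171),(800,187),(710,541),(342,537)]),.045))
E
```

```text
end top edge [[0.596  0.0162 0.058 ]]
body near top edge [[0.5406 0.0189 0.062 ]]
rim corner, far edge, right-near corner, far edge right [[ 0.5852  0.0764  0.045 ]
 [ 0.5698 -0.1322  0.045 ]
 [ 0.402  -0.1249  0.045 ]
 [ 0.4145  0.0554  0.045 ]]
```

>>> servo_tool(
  moves=[
    [[0,0,0.02],[0,0,0],1],
    [[0,0,0.05],[0,0,0],1],
    [[0.01,-0.01,0.06],[0,0,7],1],
    [[0.02,-0.025,0.06],[0,0,14],1],
    [[0.0355,-0.0475,0.06],[0,0,21],1],
    [[0.0355,-0.0475,0.06],[0,0,28],1],
    [[0.0355,-0.0475,0.06],[0,0,35],1],
    [[0.0355,-0.0475,0.06],[0,0,42],1],
    [[0.0355,-0.0475,0.06],[0,0,49],1],
    [[0.0355,-0.0475,0.06],[0,0,56],1],
    [[0.0355,-0.0475,0.06],[0,0,63],1],
    [[0.0355,-0.0475,0.06],[0,0,70],1],
    [[0.0355,-0.0475,0.06],[0,0,77],1],
    [[0.0355,-0.0475,0.06],[0,0,84],1],
    [[0.0355,-0.0475,0.06],[0,0,88.8],1],
    [[0.0355,-0.0475,0.06],[0,0,88.8],1],
    [[0.0355,-0.0475,0.06],[0,0,88.8],1],
  ],
)

```text
time_s: 8.78
tcp_pos: [0.5339, -0.0259, 0.1033]
eef_rot: [0.733, 0.681, -0.0, -0.0]
wrist_force: [-0.5, -0.7, -2.2]
gripper_width: 0.252
grip_force: 40.0
```

```bash
python3 - <<'E'
from h import *
np.set_printoptions(precision=4,suppress=True)
d=shot('wrist'); cv2.imwrite('pics/w3.png',cv2.resize(d['frame'][:,:,::-1],(800,600),interpolation=cv2.INTER_CUBIC))
o=ctrl.get_obs(); print(o['time_s'],o['tcp_pos'],o['eef_rot'])
E
```

```text
8.8333 [ 0.534  -0.0259  0.1033] [ 0.7328  0.6804 -0.0002 -0.0002]
```

View pics/w3.png

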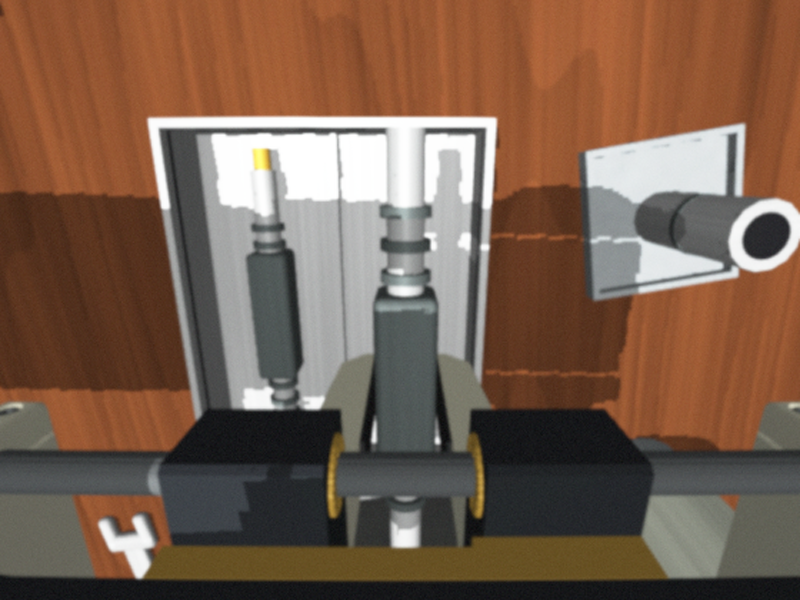

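The socket stands upright in the tray. The box's far rim runs level from (150,120) to (497,120), so its yaw matches the tool's. I'll check the fit numerically.

```bash
python3 - <<'E'
from h import *
np.set_printoptions(precision=4,suppress=True)
d=load('wrist')
def B(p): return (np.array(p,float)+.5)/(800/560)-.5
c=px2w(d,B([(150,120),(497,120)]),.045); print(c)
th=np.radians(-4.1);R=np.array([[np.cos(th),-np.sin(th)],[np.sin(th),np.cos(th)]])
e=c[1]-c[0]; print('yaw',np.degrees(np.arctan2(e[1],e[0])),'width',np.linalg.norm(e))
m=c.mean(0)[:2]-R@np.array([0,.108]); print('centre',m)
t=px2w(d,B([(405,127)]),.118)[0,:2]; print('inj end',t, 'in box',R.T@(t-m), 'tcp in box',R.T@(np.array([.534,-.0259])-m))
print('rib/packed end', [R.T@(p[:2]-m) for p in px2w(d,B([(262,149)]),.016)])
E
```

```text
[[0.4182 0.0893 0.045 ]
 [0.5869 0.0765 0.045 ]]
yaw -4.31949948820169 width 0.16917069428962672
centre [ 0.4949 -0.0248]
inj end [0.5416 0.0692] in box [0.0399 0.0971] tcp in box [0.0391 0.0017]
rib/packed end [array([-0.0401,  0.0962])]
```

>>> servo_tool(
  moves=[
    [[0.0015,0,-0.02],[0,0,-0.2],1],
    [[0.0015,0,-0.045],[0,0,-0.2],1],
    [[0.0015,0,-0.06],[0,0,-0.2],1],
    [[0.0015,0,-0.072],[0,0,-0.2],1],
    [[0.0015,0,-0.082],[0,0,-0.2],1],
    [[0.0015,0,-0.089],[0,0,-0.2],1],
    [[0.0015,0,-0.093],[0,0,-0.2],1],
    [[0.0015,0,-0.0945],[0,0,-0.2],1],
    [[0.0015,0,-0.0955],[0,0,-0.2],1],
    [[0.0015,0,-0.0955],[0,0,-0.2],1],
  ],
)

```text
time_s: 9.67
tcp_pos: [0.5359, -0.026, 0.0086]
eef_rot: [0.733, 0.68, 0.0, 0.0]
wrist_force: [-0.0, -0.8, -2.0]
gripper_width: 0.253
grip_force: 40.0
```

>>> servo_tool(
  moves=[
    [[0,0,-0.0008],[0,0,0],1],
    [[0,0,-0.0012],[0,0,0],1],
    [[0,0,-0.0012],[0,0,0],1],
  ],
)

```text
time_s: 9.92
tcp_pos: [0.536, -0.026, 0.008]
eef_rot: [0.733, 0.68, 0.0, 0.0]
wrist_force: [-3.3, 0.8, 5.7]
gripper_width: 0.253
grip_force: 40.0
```

>>> servo_tool(
  moves=[
    [[0,0,0],[0,0,0],0.72],
    [[0,0,0],[0,0,0],0.64],
    [[0,0,0],[0,0,0],0.64],
    [[0,0,0],[0,0,0],0.64],
    [[0,0,0.01],[0,0,0],0.64],
    [[0,0,0.03],[0,0,0],0.64],
    [[0,0,0.07],[0,0,0],0.64],
    [[0,0,0.11],[0,0,0],0.6],
    [[-0.003,0.04,0.12],[0,0,2],0.6],
    [[-0.006,0.08,0.12],[0,0,4],0.6],
    [[-0.008,0.12,0.12],[0,0,6],0.6],
    [[-0.01,0.16,0.12],[0,0,8],0.6],
    [[-0.011,0.2,0.12],[0,0,10.8],0.6],
    [[-0.012,0.24,0.12],[0,0,10.8],0.6],
    [[-0.014,0.28,0.12],[0,0,10.8],0.6],
    [[-0.015,0.31,0.12],[0,0,10.8],0.6],
    [[-0.015,0.331,0.12],[0,0,10.8],0.6],
    [[-0.015,0.331,0.12],[0,0,10.8],0.6],
    [[-0.015,0.331,0.12],[0,0,10.8],0.6],
  ],
)

```text
time_s: 11.5
tcp_pos: [0.5203, 0.3058, 0.1273]
eef_rot: [0.665, 0.747, -0.0, 0.0]
wrist_force: [0.3, 0.0, -0.4]
gripper_width: 0.397
grip_force: 0.0
```

```bash
python3 - <<'E'
from h import *
np.set_printoptions(precision=4,suppress=True)
d=shot('wrist'); e=shot('top')
a=cv2.resize(d['frame'][:,:,::-1],(800,600),interpolation=cv2.INTER_CUBIC)
b=cv2.resize(e['frame'][155:250,220:305][:,:,::-1],None,fx=3,fy=3,interpolation=cv2.INTER_CUBIC)
a[-b.shape[0]:,-b.shape[1]:]=b   # top-camera inset of box
cv2.imwrite('pics/w4.png',a)
o=ctrl.get_obs(); print(o['time_s'],o['tcp_pos'],o['eef_rot'])
E
```

```text
11.6 [0.5206 0.3044 0.1273] [ 0.6657  0.7463 -0.      0.0001]
```

View pics/w4.png

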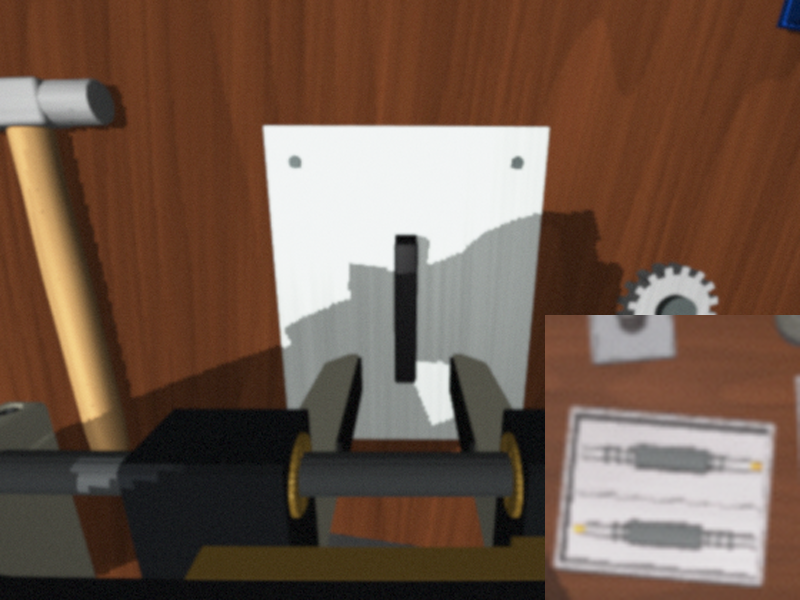

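Both injectors now lie side by side in the box. The lid plate's far corners are at (263,126) and (549,127), and the handle bar runs from (405,238) to (405,382).

```bash
python3 - <<'E'
from h import *
np.set_printoptions(precision=4,suppress=True)
d=load('wrist'); t=load('top')
def B(p): return (np.array(p,float)+.5)/(800/560)-.5
c=px2w(d,B([(263,126),(549,127)]),.011); e=c[1]-c[0]; th=np.arctan2(e[1],e[0])
R=np.array([[np.cos(th),-np.sin(th)],[np.sin(th),np.cos(th)]])
print('yaw',np.degrees(th),'w',np.linalg.norm(e),'centre',c.mean(0)[:2]-R@np.array([0,.111]))
print('bar',px2w(d,B([(405,244),(405,382)]),.049))
# box again in top view inset: x offset 545, y offset 600-285
I=lambda p:(np.array(p,float)-[545,315]+.5)/3-.5+[220,155]
P=px2w(t,I([(571,408),(775,424),(762,585),(555,568)]),.045)[:,:2]; print('box',P.mean(0))
e=P[1]-P[0]+P[2]-P[3]; print(np.degrees(np.arctan2(e[0],-e[1])))
E
```

```text
yaw 6.5126205326236 w 0.17586655493406847 centre [0.5214 0.3039]
bar [[0.5159 0.3479 0.049 ]
 [0.5261 0.2611 0.049 ]]
box [ 0.4922 -0.0231]
-4.0464927635697165
```

>>> servo_tool(
  moves=[
    [[0,0,-0.035],[0,0,0],0.6],
    [[0,0,-0.07],[0,0,0],0.6],
    [[0,0,-0.09],[0,0,0],0.6],
    [[0,0,-0.1013],[0,0,0],0.65],
    [[0,0,-0.1013],[0,0,0],0.75],
    [[0,0,-0.1013],[0,0,0],0.85],
    [[0,0,-0.1013],[0,0,0],1],
    [[0,0,-0.1013],[0,0,0],1],
    [[0,0,-0.1013],[0,0,0],1],
    [[0,0,-0.1013],[0,0,0],1],
  ],
  squeeze=50,
)

```text
time_s: 12.43
tcp_pos: [0.5215, 0.3053, 0.0277]
eef_rot: [0.666, 0.746, 0.001, 0.001]
wrist_force: [0.1, -2.3, 8.4]
gripper_width: 0.145
grip_force: 50.0
```

>>> servo_tool(
  moves=[
    [[0,0,0.01],[0,0,0],1],
    [[0,0,0.04],[0,0,0],1],
    [[0,0,0.08],[0,0,0],1],
    [[-0.002,-0.03,0.08],[0,0,-1],1],
    [[-0.005,-0.06,0.08],[0,0,-2],1],
    [[-0.008,-0.1,0.08],[0,0,-3],1],
    [[-0.012,-0.14,0.08],[0,0,-4],1],
    [[-0.015,-0.18,0.08],[0,0,-5],1],
    [[-0.018,-0.22,0.08],[0,0,-6],1],
    [[-0.021,-0.26,0.08],[0,0,-8],1],
    [[-0.025,-0.295,0.08],[0,0,-10],1],
    [[-0.0274,-0.32,0.075],[0,0,-10.65],1],
    [[-0.0274,-0.3285,0.065],[0,0,-10.65],1],
    [[-0.0274,-0.3285,0.058],[0,0,-10.65],1],
    [[-0.0274,-0.3285,0.055],[0,0,-10.65],1],
    [[-0.0274,-0.3285,0.055],[0,0,-10.65],1],
  ],
)

```text
time_s: 13.77
tcp_pos: [0.4929, -0.0225, 0.08]
eef_rot: [0.732, 0.682, -0.0, -0.001]
wrist_force: [-0.7, -0.7, -2.0]
gripper_width: 0.146
grip_force: 50.0
```

```bash
python3 - <<'E'
from h import *
np.set_printoptions(precision=4,suppress=True)
d=shot('wrist'); cv2.imwrite('pics/w5.png',cv2.resize(d['frame'][:,:,::-1],(800,600),interpolation=cv2.INTER_CUBIC))
o=ctrl.get_obs(); print(o['time_s'],o['tcp_pos'],o['eef_rot'],o['wrist_force'],o['moment'])
E
```

```text
13.8167 [ 0.4932 -0.0224  0.0805] [ 0.7315  0.6818 -0.0001 -0.0003] [-0.4935  0.1788 -1.3846] [-0.0503 -0.0447  0.0385]
```

View pics/w5.png

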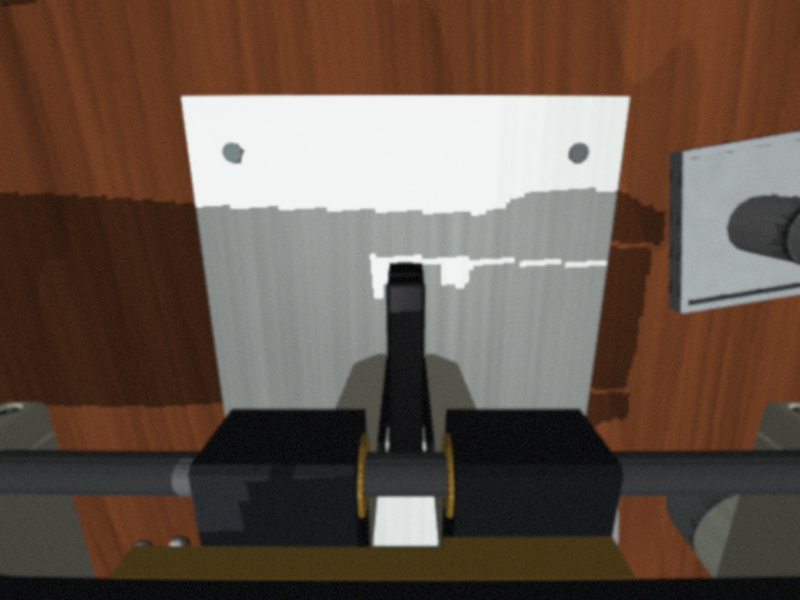

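The lid hangs level over the box, squared to the tool, with its far plate corners at (182,96) and (629,96). The box is hidden below it, so I'll compare the lid centre with the wrist-frame box centre and also use the side camera.

```bash
python3 - <<'E'
from h import *
np.set_printoptions(precision=4,suppress=True)
d=load('wrist')
def B(p): return (np.array(p,float)+.5)/(800/560)-.5
c=px2w(d,B([(182,96),(629,96)]),.064); e=c[1]-c[0]; th=np.arctan2(e[1],e[0])
R=np.array([[np.cos(th),-np.sin(th)],[np.sin(th),np.cos(th)]])
print('yaw',np.degrees(th),'w',np.linalg.norm(e),'centre',c.mean(0)[:2]-R@np.array([0,.111]))
s=shot('side')['frame'][150:260,215:325][:,:,::-1]
cv2.imwrite('pics/s2.png',cv2.resize(s,None,fx=5.4,fy=5.4,interpolation=cv2.INTER_CUBIC))
E
```

```text
yaw -4.0142836279649945 w 0.1742491954924788 centre [ 0.4937 -0.0234]
```

View pics/s2.png

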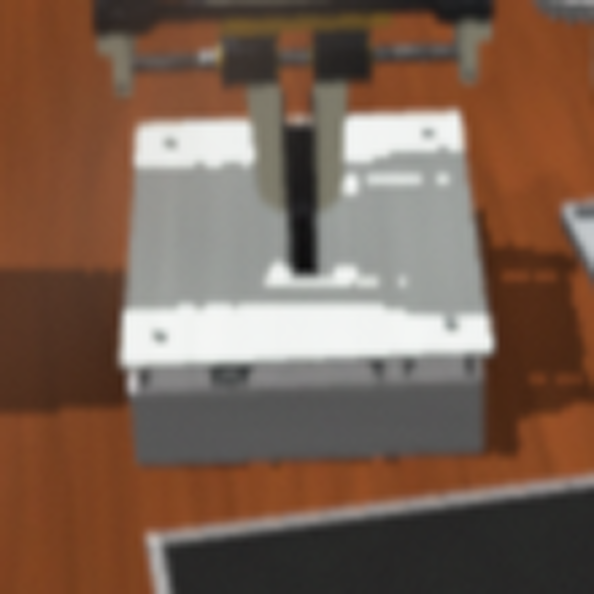

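The side view shows the lid's near edge from (121,363) to (492,351), and below it the box's bottom edge from (137,463) to (484,455). I'll compare their centres.

```bash
python3 - <<'E'
from h import *
np.set_printoptions(precision=4,suppress=True)
d=load('side')
C=lambda p:(np.array(p,float)+.5)/5.4-.5+[215,150]
th=np.radians(-4.1);R=np.array([[np.cos(th),-np.sin(th)],[np.sin(th),np.cos(th)]])
l=px2w(d,C([(121,362),(492,350)]),.061)[:,:2]; b=px2w(d,C([(137,463),(484,455)]),0)[:,:2]
r=px2w(d,C([(128,392),(485,380)]),.045)[:,:2]
for n,p,h in(('lid',l,.111),('boxbot',b,.108),('rim',r,.108)):
    print(n,p.mean(0)+R@np.array([0,h]),np.linalg.norm(p[1]-p[0]))
E
```

```text
lid [ 0.4963 -0.0163] 0.17702589029593238
boxbot [ 0.4957 -0.0216] 0.17051201971921007
rim [ 0.4953 -0.0218] 0.17145084429123575
```

>>> servo_tool(
  moves=[
    [[0.0005,-0.002,0],[0,0,0],1],
    [[0.0005,-0.002,-0.003],[0,0,0],1],
    [[0.0005,-0.002,-0.006],[0,0,0],1],
    [[0.0005,-0.002,-0.008],[0,0,0],1],
    [[0.0005,-0.002,-0.0095],[0,0,0],1],
    [[0.0005,-0.002,-0.011],[0,0,0],1],
    [[0.0005,-0.002,-0.011],[0,0,0],1],
  ],
)

```text
time_s: 14.45
tcp_pos: [0.4935, -0.0254, 0.0693]
eef_rot: [0.732, 0.681, -0.0, -0.0]
wrist_force: [0.9, 0.6, -1.1]
gripper_width: 0.147
grip_force: 50.0
```

>>> servo_tool(
  moves=[
    [[0,0,-0.002],[0,0,0],1],
    [[0,0,-0.0035],[0,0,0],1],
    [[0,0,-0.0045],[0,0,0],1],
    [[0,0,-0.005],[0,0,0],1],
    [[0,0,-0.005],[0,0,0],1],
  ],
)

```text
time_s: 14.87
tcp_pos: [0.4937, -0.0255, 0.0647]
eef_rot: [0.732, 0.681, -0.0, 0.0]
wrist_force: [-1.3, -0.0, -1.1]
gripper_width: 0.148
grip_force: 50.0
```

>>> servo_tool(
  moves=[
    [[0,0,-0.001],[0,0,0],1],
    [[0,0,-0.0015],[0,0,0],1],
    [[0,0,-0.0015],[0,0,0],1],
    [[0,0,-0.0015],[0,0,0],1],
  ],
)

```text
time_s: 15.2
tcp_pos: [0.4939, -0.0255, 0.0646]
eef_rot: [0.732, 0.681, 0.0, 0.0]
wrist_force: [-9.5, 1.4, 16.2]
gripper_width: 0.145
grip_force: 50.0
```

>>> servo_tool(
  moves=[
    [[0,0,0.001],[0,0,0],1],
    [[0,0,0.001],[0,0,0],0.75],
    [[0,0,0.001],[0,0,0],0.7],
    [[0,0,0.001],[0,0,0],0.7],
    [[0,0,0.001],[0,0,0],0.7],
    [[0,0,0.001],[0,0,0],0.8],
    [[0,0,0.001],[0,0,0],1],
    [[0,0,0.001],[0,0,0],1],
    [[0,0,0.001],[0,0,0],1],
    [[0,0,0.001],[0,0,0],1],
  ],
)

```text
time_s: 16.03
tcp_pos: [0.4937, -0.0255, 0.0641]
eef_rot: [0.732, 0.681, -0.0, 0.0]
wrist_force: [0.4, -0.2, -2.1]
gripper_width: 0.151
grip_force: 50.0
```

>>> servo_tool(
  moves=[
    [[0,0,-0.0007],[0,0,0],1],
    [[0,-0.002,-0.0007],[0,0,0],1],
    [[0,-0.004,-0.0007],[0,0,0],1],
    [[0,-0.006,-0.0007],[0,0,0],1],
    [[0,-0.008,-0.0007],[0,0,0],1],
    [[0,-0.01,-0.0007],[0,0,0],1],
    [[0,-0.012,-0.0007],[0,0,0],1],
    [[0,-0.014,-0.0007],[0,0,0],1],
    [[0,-0.016,-0.0007],[0,0,0],1],
  ],
)

```text
time_s: 16.78
tcp_pos: [0.4941, -0.0407, 0.0641]
eef_rot: [0.732, 0.681, 0.001, -0.0]
wrist_force: [-0.3, 8.4, 4.9]
gripper_width: 0.146
grip_force: 50.0
```

>>> servo_tool(
  moves=[
    [[0,-0.003,0],[0,0,0],1],
    [[0,-0.007,0],[0,0,0],1],
    [[0.001,-0.012,0],[0,0,0.2],1],
    [[0.002,-0.018,0],[0,0,0.4],1],
    [[0.003,-0.025,0],[0,0,0.6],1],
    [[0.004,-0.032,0],[0,0,0.8],1],
    [[0.005,-0.04,0],[0,0,1.0],1],
    [[0.006,-0.048,0],[0,0,1.2],1],
    [[0.007,-0.056,0],[0,0,1.5],1],
    [[0.008,-0.064,0],[0,0,1.8],1],
    [[0.009,-0.072,0],[0,0,2.1],1],
    [[0.01,-0.08,0],[0,0,2.4],1],
    [[0.011,-0.088,0],[0,0,2.7],1],
    [[0.012,-0.096,0],[0,0,3.0],1],
    [[0.013,-0.104,0],[0,0,3.3],1],
    [[0.014,-0.112,0],[0,0,3.6],1],
    [[0.015,-0.12,0],[0,0,3.9],1],
    [[0.016,-0.126,0],[0,0,4.1],1],
    [[0.017,-0.13,0],[0,0,4.2],1],
    [[0.017,-0.132,0],[0,0,4.2],1],
  ],
)

```text
time_s: 18.45
tcp_pos: [0.5112, -0.1731, 0.0641]
eef_rot: [0.707, 0.708, 0.001, -0.0]
wrist_force: [-0.5, 9.4, 6.9]
gripper_width: 0.148
grip_force: 50.0
```

Force is steady and the height constant, so I continue the slide.

>>> servo_tool(
  moves=[
    [[0,-0.003,0],[0,0,0],1],
    [[0,-0.007,0],[0,0,0],1],
    [[0.001,-0.012,0],[0,0,0.2],1],
    [[0.002,-0.018,0],[0,0,0.4],1],
    [[0.003,-0.025,0],[0,0,0.6],1],
    [[0.004,-0.033,0],[0,0,0.8],1],
    [[0.005,-0.041,0],[0,0,1.0],1],
    [[0.006,-0.05,0],[0,0,1.2],1],
    [[0.007,-0.059,0],[0,0,1.5],1],
    [[0.008,-0.068,0],[0,0,1.8],1],
    [[0.009,-0.077,0],[0,0,2.1],1],
    [[0.01,-0.086,0],[0,0,2.4],1],
    [[0.011,-0.095,0],[0,0,2.7],1],
    [[0.012,-0.104,0],[0,0,3.0],1],
    [[0.013,-0.113,0],[0,0,3.3],1],
    [[0.014,-0.122,0],[0,0,3.6],1],
    [[0.015,-0.13,0],[0,0,3.9],1],
    [[0.016,-0.136,0],[0,0,4.1],1],
    [[0.017,-0.141,0],[0,0,4.1],1],
    [[0.017,-0.143,0],[0,0,4.1],1],
  ],
)

```text
time_s: 20.12
tcp_pos: [0.5282, -0.3162, 0.0641]
eef_rot: [0.681, 0.733, 0.001, -0.0]
wrist_force: [0.1, 10.4, 8.8]
gripper_width: 0.14
grip_force: 50.0
```

>>> servo_tool(
  moves=[
    [[0,0,0.0008],[0,0,0],1],
    [[0,0.001,0.0008],[0,0,0],1],
    [[0,0.002,0.0008],[0,0,0],1],
    [[0,0.003,0.0008],[0,0,0],1],
    [[0,0.004,0.0008],[0,0,0],1],
    [[0,0.0045,0.0008],[0,0,0],1],
    [[0,0.0045,0.0008],[0,0,0],1],
  ],
)

```text
time_s: 20.7
tcp_pos: [0.5277, -0.3117, 0.0641]
eef_rot: [0.681, 0.733, 0.0, -0.0]
wrist_force: [-0.6, -0.4, -1.4]
gripper_width: 0.145
grip_force: 50.0
```

Forces are down to about 1 N. Next I release, rise straight up and back away toward the robot's side for a clear view.

>>> servo_tool(
  moves=[
    [[0,0,0],[0,0,0],0.8],
    [[0,0,0],[0,0,0],0.7],
    [[0,0,0],[0,0,0],0.65],
    [[0,0,0],[0,0,0],0.65],
    [[0,0,0.02],[0,0,0],0.65],
    [[0,0,0.05],[0,0,0],0.65],
    [[0,0,0.09],[0,0,0],0.65],
    [[0,0,0.13],[0,0,0],0.65],
    [[0,0,0.16],[0,0,0],0.65],
    [[-0.02,0.035,0.18],[0,0,0],0.65],
    [[-0.04,0.07,0.18],[0,0,0],0.65],
    [[-0.06,0.105,0.18],[0,0,0],0.65],
    [[-0.07,0.145,0.18],[0,0,0],0.65],
    [[-0.08,0.185,0.18],[0,0,0],0.65],
    [[-0.09,0.225,0.18],[0,0,0],0.65],
    [[-0.1,0.265,0.18],[0,0,0],0.65],
    [[-0.1,0.3,0.18],[0,0,0],0.65],
    [[-0.1,0.33,0.18],[0,0,0],0.65],
    [[-0.1,0.33,0.18],[0,0,0],0.65],
  ],
)

```text
time_s: 22.28
tcp_pos: [0.4273, 0.022, 0.2447]
eef_rot: [0.679, 0.734, 0.001, 0.0]
wrist_force: [-0.5, -0.8, -1.0]
gripper_width: 0.35
grip_force: 0.0
```

```bash
python3 - <<'E'
from h import *
a=shot('top')['frame'][120:255,225:405][:,:,::-1]; b=shot('side')['frame'][160:345,225:375][:,:,::-1]
a=cv2.resize(a,(440,330),interpolation=cv2.INTER_CUBIC); b=cv2.resize(b,None,fx=2.4*1,fy=2.4,interpolation=cv2.INTER_CUBIC)
print(a.shape,b.shape)
o=np.zeros((600,800,3),np.uint8); o[:330,:440]=a; o[:b.shape[0],440:440+b.shape[1]]=b
cv2.imwrite('pics/fin.png',o)
E
```

```text
(330, 440, 3) (444, 360, 3)
```

View pics/fin.png

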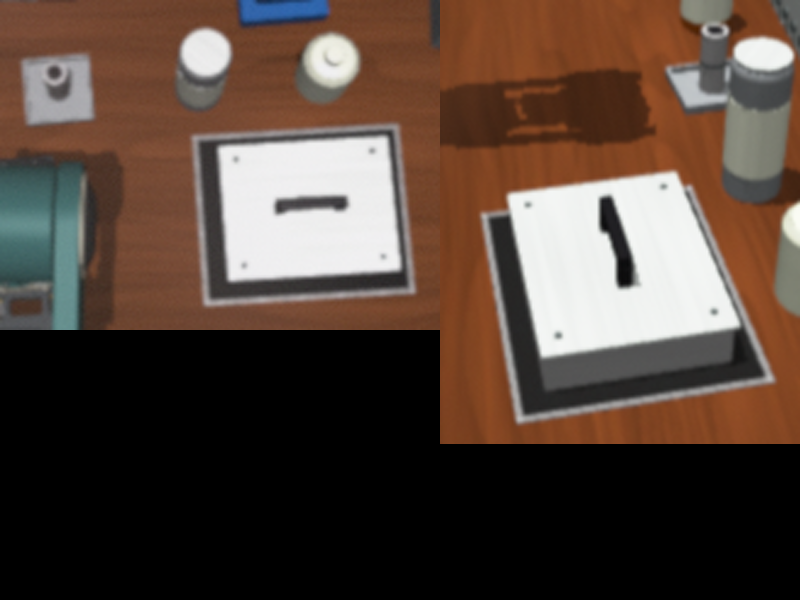

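The final view shows the lid flush on the box. In the side view the box's base edge, (543,390) to (735,362), lies well inside the mat border, and the socket stands in the tray.

```bash
python3 -c "
from rig import ctrl
print(ctrl.finish_job())"
```

```text
the job is handed in; nothing more can be done
None
```

I handed the job in at about 22 s: the socket stands in the tray, both injectors lie in the box, the lid looks flush, and the closed box is wholly on the mat; no verdict came back.

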